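# Prop and cradle a hexagonal manifold bar on a test stand

## Robot

A 6-joint arm with a two-finger parallel gripper is mounted at the origin on the work surface. World frame = base frame: x ahead of the robot, y to its left, z up, the work surface at z = 0. Lengths are in m, angles in degrees, forces in N, time in s.
With the tool pointing down it reaches from about 0.375 to 0.9 m from the base axis. Payload 3.1 kg.
Tool frame: the origin (TCP) lies at the very end of the fingers, on their centre line; the grasp point (between the pads) lies bot.grip_point_offset behind it (bot.grip_point_offset is the distance from the TCP to the grasp point, in m); z points along the fingers, y is the line along which they close (so a half turn about z gives the same grasp; the last joint's range is limited). The gripper opens to 87 mm and grips with 3 to 60 N. Pads are 19 mm wide; open, the fingers measure 117 mm over their backs; the gripper's body (75 mm by 190 mm) begins 51 mm behind the grasp point.
Start: joints at [61.335, 30.224, 82.088, -0, 67.689, -10.227], TCP at [0.198, 0.593, 0.223] pointing down, gripper open.
Joint ranges: [-176.69, 176.69], [-43.24, 126.21], [12.49, 139.97], [-82, 262], [0, 151.66], [-163.58, 163.58]. Speed limits (degrees/s): [159.86, 159.86, 180, 180, 180, 180].

## Interface

Orientations are given as a 3x3 rotation matrix whose columns are the frame's x, y, z axes.
In Python, from rig import bot, viewer, ticket gives the robot as it stands.
- The arm moves only by the tool servo_tool, never from a script. Its argument "targets" is a list of rows, each an object with "offset": the shift along the tool's x, y, z in m, a list of three; "dr": the turn, a rotation vector about the tool's x, y, z in degrees, a list of three. In form: [{"offset": [x, y, z], "dr": [ax, ay, az]}, ...]. A call has 1 to 20 rows; each row is the pose to reach, as a shift and turn from the pose commanded when the call began, along the tool's axes at that moment; what a row does not reach only later rows make up. A row lasts 1/12 s, in which the tool goes at most 41.7 mm and 7.16 degrees, less where a joint would pass 70% of its speed; a pose out of reach is approached as far as the arm can. A call with a gripper value outside its range is refused whole. "gripper" is the gripper command: -1 is fully open, 1 is shut, values between are in proportion, set as the call begins (left out, the last holds). The fingers move at their own pace and stop on an object; the grip force is fixed at half the most. Time passes only in rows, so rows that repeat a pose let the fingers close. It gives the time, the measured TCP pose, the force, the opening and the grip force at its end, in the units of the state.
- bot.read_state(): the state, without advancing time (a new reading comes with each control period).
- viewer.capture(name): name is "scene" or "side" or "wrist"; returns a dict with "color" (480x640x3 uint8, red, green, blue), "camera_matrix" (3x3 intrinsics, pixels), "k1" (the pictures are not rectified: a ray, as slopes to the right and down, at radius r is drawn at 1 + k1 r^2 times it, then the intrinsics apply), "R" (3x3) and "t" (3): a world point X has camera coordinates R X + t. Camera axes: x right, y down, z forward; pixel columns grow to the right and rows downward; lengths in m; the calibration is good to about 2 mm. A picture is of the moment at which its call begins. There is no depth.
- ticket.hand_in(): hands the job in; it is judged then, once.
The state is a dict: "time_s": time; "joint_positions": joint angles; "qvel": joint speeds; "tau": joint torques, N m; "position": TCP position; "tcp_rot": TCP orientation; "force": force on the tool from outside, world axes, zero at the start; "moment": the same for the moment, N m; "opening": opening from 0.0 (shut) to 1.0 (fully open); "grasp_force": force on a finger pad.
Only numpy, scipy, OpenCV 4.12 (cv2) and the standard library are available. Lean on these libraries where they do the work, as an engineer would, in place of code of your own. Each camera call takes 0.05 s, during which the arm holds its last target. There are 200 camera calls.

## Task

Raise the ratchet prop of the stand click by click until its saddle is level with the saddle of the fixed post beside it, and lay the loose hexagonal manifold bar across the two saddles, level, centred between them and with its ported face straight up. Leave the other things on the bench where they are and let go of everything.

Things in the scene. Friction and masses are not known exactly. Their poses are not given: they have to be found in the camera images.
- cradle (a point): Stand: 60 x 180 x 20 mm base fixed to the bench, with a fixed post and a ratchet prop 124 mm apart, a saddle on each. Point midway between the saddles, at the fixed seat floor's height (219 mm). y runs level from post to prop (the bar is to lie along it), z up, x towards the pawl's side. A bar lying right has its centre 22 mm above; either way round end for end.
- rest_seat (a point): Middle of the fixed post's seat floor, 62 mm from the cradle point along -y; post 40 x 40 mm. Axes as the cradle. Both saddles: block 56 mm (x) by 26 mm (y), 24 mm tall, flat seat on top with a lip 10 mm high, 6.5 mm thick along each x edge (43 mm between lips; a bar plays 3 mm each way), open at the y ends.
- prop_seat (a point): Middle of the ratchet prop's seat floor, 62 mm from the cradle point along +y; moves only up and down. 155 mm above the bench when fully down. Under its saddle block is a 24 x 24 mm steel column, toothed on +x, in a grey housing 108 mm high. Even when down, the block (131 to 155 mm up) stands free: grip it from above across its 26 mm (y).
- column (a joint): Height of the column above fully down, m, 0 to 0.095. Notches at 0, 0.016, 0.032, 0.048, 0.064, 0.080; level with the fixed saddle at 0.064. Starts resting in notch 0, 1 or 2. Weighs 0.35 kg; lifting past a click takes 5 to 20 N. A click comes 7 mm above its notch; let go after it, the column sinks back into that notch, and no lower unless the pawl is tripped.
- pawl_tail (a point): Top of the pawl's tail: dark steel rocker 46 x 16 x 3 mm on the housing's +x side, 105 mm above the bench. The point is 56 mm from the column's axis, 6 mm short of the tail's end. Pressing the tail down 25 mm (a few N) trips the pawl and the column falls to the bottom: only needed if it went a notch too high.
- bar_mid (a point): Centre of the grey plastic hexagonal bar: 190 mm long, 44 across flats, 50.8 across corners, 0.4 kg. y along it; z out of the ported face (four flush round ports in a row). Each end has an 8 mm pin, 12 mm long, 14 mm off centre towards that face. Starts lying on a flat, ported face two flats (120 deg) from the top, any heading. Fingers tilted 30 deg about y close squarely on flats.
- jar: Bystander: amber jar, 56 mm wide, 85 mm tall, standing near the stand on its +x side. Origin under its centre.
- offcut: Bystander: aluminium extrusion offcut 40 x 110 x 40 mm lying near the stand on its -x side. Origin under its centre.
- hexstub: Bystander: short grey hexagonal stub standing on end, 50 mm across flats, 60 mm tall, no ports. Origin under its centre.
- driver: Bystander: black-handled screwdriver 180 mm long, lying. Origin underneath its middle.
- meter: Bystander: black hand-held meter 80 x 150 x 36 mm lying face up. Origin under its centre.
- endplate: Bystander: aluminium plate 90 x 130 x 20 mm lying flat. Origin under its centre.
- coupling: Bystander: white pipe coupling (ring) 60 mm wide, 60 mm tall, standing. Origin under its centre.

How it is judged (in metres and radians):
At the end, for the whole second after the job is handed in: The prop stands on its fourth notch (64 mm, within 5 mm), level with the fixed saddle; the bar lies at rest in both saddles, centre within 22 mm of the middle along the stand and 8 mm sideways, level, ported face up within 0.08 rad, along the stand within 0.12 rad (value of joint column between 0.059 and 0.069 m and angle between bar_mid's own z axis and vertical below 0.08 rad and angle between the y axis of bar_mid and the y axis of cradle, either way round below 0.12 rad and x of bar_mid in the frame of cradle between -0.008 and 0.008 m and y of bar_mid in the frame of cradle between -0.022 and 0.022 m and z of bar_mid in the frame of cradle between 0.017 and 0.027 m and linear speed of bar below 0.02 m/s); the robot touches nothing.
It fails at once if a bystander is pushed more than 30 mm from its place (distance of any of jar, offcut, hexstub, driver, meter, endplate, coupling from where it was at the start of the episode above 0.03 m).
It also fails if it takes over 72 s, if anything falls off the work surface, if the arm or the gripper's body presses on something with over 40 N, if the wrist force passes 120 N, or if a joint passes its speed limit or range.

## Working session

There is one attempt and no reset: what is moved stays moved. The work goes in short steps, Python scripts to look and compute and a tool call to move; the robot and the scene stay as the last step left them, time stands still between calls to the robot, and variables do not carry over. Pictures are saved under pics/ and viewed, at most 10 in all, crops included, and the job is handed in when it is done.

Besides the shell and the picture viewer there is one more tool, called after "Emit:" as name([rows], argument=value, ...), one row to a line, values as JSON. servo_tool: Moves the arm, as the interface text tells. Its arguments: {"type":"object","properties":{"targets":{"type":"array"},"gripper":{"type":"number"}},"required":["targets"]}

```bash
mkdir -p pics; ls; cat > h.py <<'E'
import numpy as np, cv2
from rig import bot, viewer, ticket
def ray(c,u,v):
    K=c["camera_matrix"];k=c["k1"]
    d=np.array([(u-K[0,2])/K[0,0],(v-K[1,2])/K[1,1]]);s=d.copy()
    for _ in range(30): s=d/(1+k*(s@s))
    R=np.array(c["R"]);w=R.T@np.r_[s,1]
    return -R.T@np.array(c["t"]),w/np.linalg.norm(w)
def plane(c,u,v,z):
    o,w=ray(c,u,v);return o+w*(z-o[2])/w[2]
def two(c1,p1,c2,p2):
    o1,a=ray(c1,*p1);o2,b=ray(c2,*p2)
    s=np.linalg.lstsq(np.c_[a,-b],o2-o1,rcond=None)[0]
    P,Q=o1+s[0]*a,o2+s[1]*b
    return (P+Q)/2,np.linalg.norm(P-Q)
def proj(c,X):
    p=np.array(c["R"])@X+c["t"];s=p[:2]/p[2];s=s*(1+c["k1"]*(s@s));K=c["camera_matrix"]
    return np.array([K[0,0]*s[0]+K[0,2],K[1,1]*s[1]+K[1,2]])
E
python3 - <<'E'
from h import *
import pickle
np.set_printoptions(precision=4,suppress=True)
C={}
for n in("scene","side","wrist"):
    c=viewer.capture(n);C[n]=c
    cv2.imwrite(f"pics/{n}0.png",c["color"][:,:,::-1]);o,w=ray(c,320,240);print(n,o,w,c["k1"],c["camera_matrix"][0])
pickle.dump(C,open("c0.pkl","wb"))
s=bot.read_state();print(s["time_s"],s["position"],s["tcp_rot"],s["force"],bot.grip_point_offset)
E
```

```text
pics
scene [1.0593 0.1602 1.0626] [-0.4791 -0.1488 -0.865 ] -0.09331988870692658 [563.1886   0.     318.2988]
side [0.4859 0.7471 0.6011] [ 0.0616 -0.8599 -0.5067] -0.07586540670876207 [451.1945   0.     317.7533]
wrist [0.134  0.6139 0.3836] [ 0.2395 -0.0697 -0.9684] 0.00962743363370428 [368.6419   0.     316.0822]
0.15 [0.1974 0.5924 0.2218] [[-0.9487  0.3163 -0.0008]
 [ 0.3163  0.9487 -0.0015]
 [ 0.0003 -0.0017 -1.    ]] [-0.5551 -0.1768 -0.1941] 0.0187
```

View pics/scene0.png

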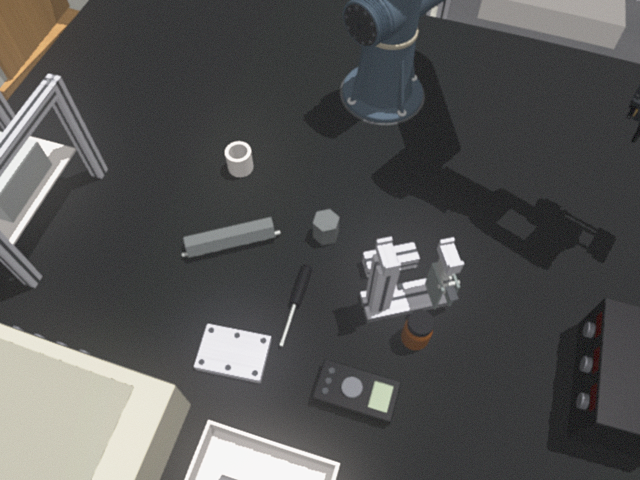

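View pics/side0.png

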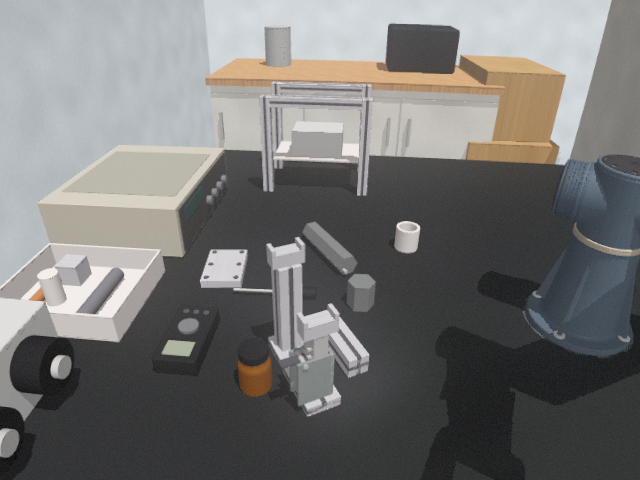

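```bash
python3 - <<'E'
import pickle,cv2,numpy as np
C=pickle.load(open("c0.pkl","rb"))
def crop(n,x,y,w,h):return cv2.resize(C[n]["color"][y:y+h,x:x+w,::-1],(400,300),interpolation=cv2.INTER_CUBIC)
a=np.vstack([np.hstack([crop("scene",350,225,120,90),crop("scene",175,195,120,90)]),np.hstack([crop("side",240,230,140,105),crop("side",285,205,100,75)])])
cv2.imwrite("pics/z.png",a)
E
```

```text
(no output)
```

View pics/z.png

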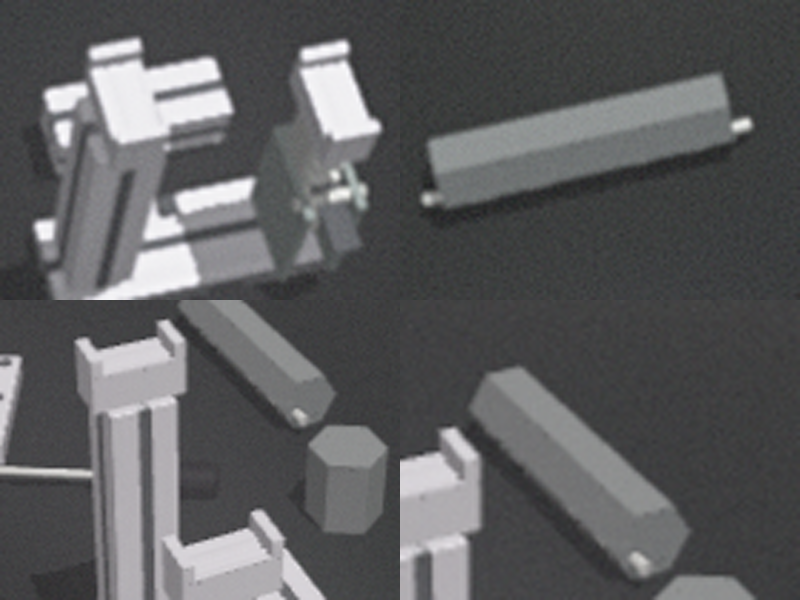

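```bash
python3 - <<'E'
from h import *
import pickle
np.set_printoptions(precision=4,suppress=True)
C=pickle.load(open("c0.pkl","rb"));S,D=C["scene"],C["side"]
sc=lambda x,y:(350+x*.3,225+y*.3); sb=lambda x,y:(175+(x-400)*.3,195+y*.3)
dc=lambda x,y:(240+x*.35,230+(y-300)*.35); db=lambda x,y:(285+(x-400)*.25,205+(y-300)*.25)
print("fix floor",two(S,sc(132,95),D,dc(132,358)))
print("prop floor",two(S,sc(340,95),D,dc(225,560)))
print("pinR",two(S,sb(750,125),D,db(635,567)))
print("pinL z.0149",plane(S,*sb(422,200),.015))
print("top corner R-x",two(S,sb(720,74),D,db(668,500)))
for p in[(428,142),(720,74),(732,107),(436,175)]:print("top",plane(S,*sb(*p),.044))
for p in[(520,367),(668,500),(620,515),(487,375)]:print("topside",plane(D,*db(*p),.044))
for n,p in dict(hexstub=(326,215),jar=(418,325),coupling=(238,150),driver=(300,290),off=(395,255)).items():print(n,plane(S,*p,.05)[:2])
s=bot.read_state();c=C["wrist"];R=s["tcp_rot"];o,w=ray(c,320,240)
print("cam in tool",np.array(R).T@(o-s["position"]),np.array(R).T@np.array(c["R"]).T)
E
```

```text
fix floor (array([0.5831, 0.137 , 0.2196]), np.float64(0.0014642009534409054))
prop floor (array([0.521 , 0.2444, 0.1693]), np.float64(0.0020083536128942692))
pinR (array([ 0.4904, -0.1068,  0.0183]), np.float64(0.002863443616015026))
pinL z.0149 [ 0.6025 -0.2901  0.015 ]
top corner R-x (array([ 0.4748, -0.1309,  0.0481]), np.float64(0.00037645663481398903))
top [ 0.5757 -0.2915  0.044 ]
top [ 0.4726 -0.132   0.044 ]
top [ 0.4938 -0.1162  0.044 ]
top [ 0.5962 -0.2767  0.044 ]
topside [ 0.5741 -0.2909  0.044 ]
topside [ 0.4746 -0.1377  0.044 ]
topside [ 0.5015 -0.1189  0.044 ]
topside [ 0.5944 -0.2777  0.044 ]
hexstub [ 0.4358 -0.0201]
jar [0.6222 0.2217]
coupling [ 0.3262 -0.2658]
driver [ 0.6194 -0.0175]
off [0.4864 0.1434]
cam in tool [ 0.067   0.     -0.1618] [[-0.0008 -0.97   -0.2429]
 [ 1.     -0.0009  0.0006]
 [-0.0008 -0.2429  0.97  ]]
```

Emit:
servo_tool([
  {"offset":[-0.035,-0.019,-0.03],"dr":[0,0,-4]},
  {"offset":[-0.07,-0.038,-0.06],"dr":[0,0,-8]},
  {"offset":[-0.1,-0.056,-0.09],"dr":[0,0,-12]},
  {"offset":[-0.135,-0.075,-0.11],"dr":[0,0,-16]},
  {"offset":[-0.17,-0.093,-0.11],"dr":[0,0,-20]},
  {"offset":[-0.2,-0.112,-0.11],"dr":[0,0,-24]},
  {"offset":[-0.24,-0.13,-0.11],"dr":[0,0,-28]},
  {"offset":[-0.275,-0.15,-0.11],"dr":[0,0,-32]},
  {"offset":[-0.31,-0.17,-0.11],"dr":[0,0,-36]},
  {"offset":[-0.345,-0.188,-0.11],"dr":[0,0,-40]},
  {"offset":[-0.38,-0.207,-0.11],"dr":[0,0,-44]},
  {"offset":[-0.417,-0.228,-0.11],"dr":[0,0,-48.4]},
  {"offset":[-0.417,-0.228,-0.11],"dr":[0,0,-48.4]},
  {"offset":[-0.417,-0.228,-0.11],"dr":[0,0,-48.4]},
  {"offset":[-0.417,-0.228,-0.11],"dr":[0,0,-48.4]},
  {"offset":[-0.417,-0.228,-0.11],"dr":[0,0,-48.4]},
], gripper=-1)

```text
time_s: 1.48
position: [0.5198, 0.2457, 0.3323]
tcp_rot: [[-0.866, -0.5, -0.001], [-0.5, 0.866, 0.0], [0.001, 0.001, -1.0]]
force: [-0.6, 0.2, 0.4]
opening: 1.0
grasp_force: 0.0
```

```bash
python3 - <<'E'
from h import *
import pickle
c=viewer.capture("wrist");pickle.dump(c,open("c1.pkl","wb"))
cv2.imwrite("pics/w1.png",c["color"][:,:,::-1])
s=bot.read_state();print(s["time_s"],s["position"],np.round(s["tcp_rot"],4),s["joint_positions"])
E
```

```text
1.5333 [0.51969295 0.24602293 0.33244861] [[-8.656e-01 -5.008e-01 -1.100e-03]
 [-5.008e-01  8.656e-01  4.000e-04]
 [ 7.000e-04  8.000e-04 -1.000e+00]] [ 1.41832322e+01  2.01446988e+01  8.11044640e+01  3.56344007e-02
  7.88045837e+01 -1.05877935e+02]
```

View pics/w1.png

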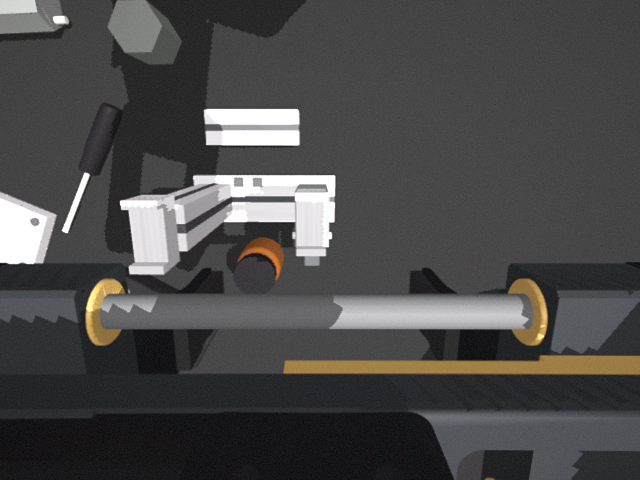

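```bash
python3 - <<'E'
import pickle,cv2,numpy as np
c=pickle.load(open("c1.pkl","rb"))["color"][:,:,::-1]
a=np.hstack([cv2.resize(c[178:272,285:345],(383,600),interpolation=cv2.INTER_CUBIC),cv2.resize(c[188:282,115:180],(415,600),interpolation=cv2.INTER_CUBIC)])
cv2.imwrite("pics/z1.png",a)
E
```

```text
(no output)
```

View pics/z1.png

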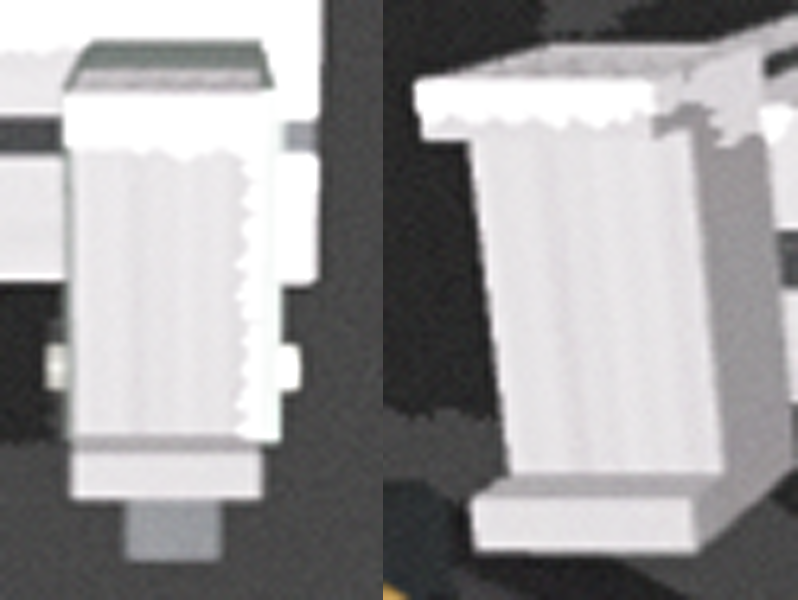

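```bash
python3 - <<'E'
from h import *
import pickle
np.set_printoptions(precision=4,suppress=True)
c=pickle.load(open("c1.pkl","rb"));k=1/6.383
P=[(285+x*k-.4,178+y*k-.4) for x,y in[(64,90),(273,90),(262,498),(72,498)]]
F=[(115+(x-383)*k-.4,188+y*k-.4) for x,y in[(414,80),(655,80),(698,552),(472,552)]]
for Q,z in((P,.165),(P,.181),(P,.197),(F,.229)):
    q=np.array([plane(c,*p,z) for p in Q]);print(z,q.mean(0),[np.linalg.norm(q[i]-q[(i+1)%4]) for i in range(4)],np.degrees(np.arctan2(*(q[1]+q[2]-q[0]-q[3])[1::-1])),np.degrees(np.arctan2(*(q[3]+q[2]-q[0]-q[1])[1::-1])))
E
```

```text
0.165 [0.5247 0.2444 0.165 ] [np.float64(0.029229655626431594), np.float64(0.059575247671610626), np.float64(0.027743230674024167), np.float64(0.059552827336406114)] 119.9305350888351 29.55314105617347
0.181 [0.5217 0.2429 0.181 ] [np.float64(0.027809161857610253), np.float64(0.05668002820084189), np.float64(0.026394973725564378), np.float64(0.056658697442157256)] 119.93053508883519 29.553141056173466
0.197 [0.5186 0.2413 0.197 ] [np.float64(0.026388668088788914), np.float64(0.05378480873007308), np.float64(0.025046716777104537), np.float64(0.05376456754790829)] 119.930535088835 29.55314105617353
0.229 [0.5837 0.1354 0.229 ] [np.float64(0.02707345484595405), np.float64(0.05639315641180539), np.float64(0.026702127060600055), np.float64(0.05632664090431422)] 119.92561941402502 29.335135409834987
```

Emit:
servo_tool([
  {"offset":[0,-0.003,0.03],"dr":[0,0,0]},
  {"offset":[0,-0.003,0.06],"dr":[0,0,0]},
  {"offset":[0,-0.003,0.09],"dr":[0,0,0]},
  {"offset":[0,-0.003,0.12],"dr":[0,0,0]},
  {"offset":[0,-0.003,0.14],"dr":[0,0,0]},
  {"offset":[0,-0.003,0.16],"dr":[0,0,0]},
  {"offset":[0,-0.003,0.175],"dr":[0,0,0]},
  {"offset":[0,-0.003,0.182],"dr":[0,0,0]},
  {"offset":[0,-0.003,0.182],"dr":[0,0,0]},
  {"offset":[0,-0.003,0.182],"dr":[0,0,0]},
  {"offset":[0,-0.003,0.182],"dr":[0,0,0]},
  {"offset":[0,-0.003,0.182],"dr":[0,0,0]},
])

```text
time_s: 2.53
position: [0.5234, 0.2427, 0.1519]
tcp_rot: [[-0.866, -0.5, 0.003], [-0.5, 0.866, 0.001], [-0.003, -0.001, -1.0]]
force: [0.7, 0.2, -0.5]
opening: 1.001
grasp_force: 0.0
```

Emit:
servo_tool([
  {"offset":[0,0.001,0],"dr":[0,0,0]},
  {"offset":[0,0.001,0],"dr":[0,0,0]},
  {"offset":[0,0.001,0],"dr":[0,0,0]},
  {"offset":[0,0.001,0],"dr":[0,0,0]},
  {"offset":[0,0.001,0],"dr":[0,0,0]},
  {"offset":[0,0.001,0],"dr":[0,0,0]},
  {"offset":[0,0.001,0],"dr":[0,0,0]},
  {"offset":[0,0.001,0],"dr":[0,0,0]},
  {"offset":[0,0.001,0],"dr":[0,0,0]},
  {"offset":[0,0.001,0],"dr":[0,0,0]},
], gripper=1)

```text
time_s: 3.37
position: [0.5221, 0.243, 0.1505]
tcp_rot: [[-0.866, -0.499, -0.0], [-0.499, 0.866, -0.0], [0.0, 0.0, -1.0]]
force: [-0.2, 0.3, 0.4]
opening: 0.326
grasp_force: 0.1
```

Emit:
servo_tool([
  {"offset":[0,0,0],"dr":[0,0,0]},
  {"offset":[0,0,0],"dr":[0,0,0]},
  {"offset":[0,0,0],"dr":[0,0,0]},
  {"offset":[0,0,0],"dr":[0,0,0]},
  {"offset":[0,0,0],"dr":[0,0,0]},
])

```text
time_s: 3.78
position: [0.5227, 0.242, 0.1505]
tcp_rot: [[-0.866, -0.5, 0.001], [-0.5, 0.866, -0.002], [0.0, -0.002, -1.0]]
force: [1.6, -5.4, -0.7]
opening: 0.3
grasp_force: 30.0
```

Emit:
servo_tool([
  {"offset":[0,0,-0.002],"dr":[0,0,0]},
  {"offset":[0,0,-0.004],"dr":[0,0,0]},
  {"offset":[0,0,-0.006],"dr":[0,0,0]},
  {"offset":[0,0,-0.008],"dr":[0,0,0]},
  {"offset":[0,0,-0.01],"dr":[0,0,0]},
  {"offset":[0,0,-0.012],"dr":[0,0,0]},
])

```text
time_s: 4.28
position: [0.5226, 0.242, 0.1614]
tcp_rot: [[-0.866, -0.5, 0.0], [-0.5, 0.866, -0.002], [0.0, -0.002, -1.0]]
force: [5.3, -3.3, -11.5]
opening: 0.295
grasp_force: 30.0
```

Emit:
servo_tool([
  {"offset":[0,0,-0.003],"dr":[0,0,0]},
  {"offset":[0,0,-0.006],"dr":[0,0,0]},
  {"offset":[0,0,-0.009],"dr":[0,0,0]},
  {"offset":[0,0,-0.012],"dr":[0,0,0]},
  {"offset":[0,0,-0.015],"dr":[0,0,0]},
  {"offset":[0,0,-0.018],"dr":[0,0,0]},
  {"offset":[0,0,-0.021],"dr":[0,0,0]},
  {"offset":[0,0,-0.024],"dr":[0,0,0]},
  {"offset":[0,0,-0.027],"dr":[0,0,0]},
  {"offset":[0,0,-0.03],"dr":[0,0,0]},
  {"offset":[0,0,-0.033],"dr":[0,0,0]},
  {"offset":[0,0,-0.036],"dr":[0,0,0]},
  {"offset":[0,0,-0.039],"dr":[0,0,0]},
  {"offset":[0,0,-0.042],"dr":[0,0,0]},
  {"offset":[0,0,-0.045],"dr":[0,0,0]},
  {"offset":[0,0,-0.047],"dr":[0,0,0]},
  {"offset":[0,0,-0.047],"dr":[0,0,0]},
  {"offset":[0,0,-0.047],"dr":[0,0,0]},
])

```text
time_s: 5.78
position: [0.5226, 0.242, 0.2081]
tcp_rot: [[-0.866, -0.5, 0.0], [-0.5, 0.866, -0.002], [0.001, -0.002, -1.0]]
force: [3.7, -4.5, -8.6]
opening: 0.298
grasp_force: 30.0
```

```bash
python3 - <<'E'
from h import *
import pickle
C={n:viewer.capture(n) for n in("scene","side")};pickle.dump(C,open("c2.pkl","wb"))
f=lambda n,x,y,w,h:cv2.resize(C[n]["color"][y:y+h,x:x+w,::-1],(400,300),interpolation=cv2.INTER_CUBIC)
cv2.imwrite("pics/z2.png",np.hstack([f("scene",350,215,120,90),f("side",240,230,140,105)]))
E
```

```text
(no output)
```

View pics/z2.png

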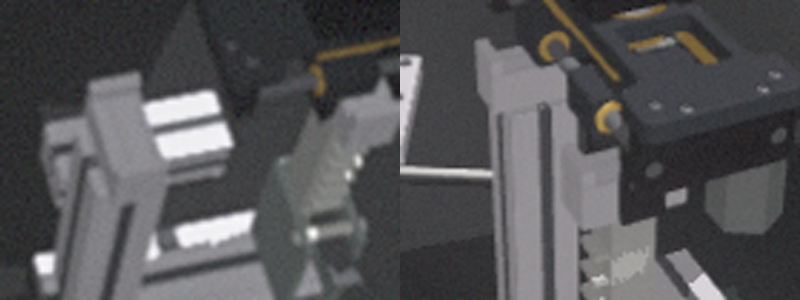

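Emit:
servo_tool([
  {"offset":[0,0,0.002],"dr":[0,0,0]},
  {"offset":[0,0,0.004],"dr":[0,0,0]},
  {"offset":[0,0,0.006],"dr":[0,0,0]},
  {"offset":[0,0,0.008],"dr":[0,0,0]},
  {"offset":[0,0,0.01],"dr":[0,0,0]},
  {"offset":[0,0,0.011],"dr":[0,0,0]},
  {"offset":[0,0,0.011],"dr":[0,0,0]},
])

```text
time_s: 6.47
position: [0.5226, 0.242, 0.1985]
tcp_rot: [[-0.866, -0.5, 0.001], [-0.5, 0.866, -0.002], [0.0, -0.002, -1.0]]
force: [1.7, -4.1, -0.6]
opening: 0.295
grasp_force: 30.0
```

Emit:
servo_tool([
  {"offset":[0,0,0],"dr":[0,0,0]},
  {"offset":[0,0,0],"dr":[0,0,0]},
  {"offset":[0,0,0],"dr":[0,0,0]},
  {"offset":[0,0,0],"dr":[0,0,0]},
  {"offset":[0,0,0],"dr":[0,0,0]},
  {"offset":[0,0,-0.02],"dr":[0,0,0]},
  {"offset":[0,0,-0.05],"dr":[0,0,0]},
  {"offset":[0,0,-0.08],"dr":[0,0,0]},
  {"offset":[0,0,-0.11],"dr":[0,0,0]},
  {"offset":[0,0,-0.13],"dr":[0,0,0]},
], gripper=-1)

```text
time_s: 7.3
position: [0.5228, 0.2436, 0.3317]
tcp_rot: [[-0.866, -0.5, 0.004], [-0.5, 0.866, 0.001], [-0.004, -0.001, -1.0]]
force: [1.4, 0.1, 0.1]
opening: 0.956
grasp_force: 0.0
```

Emit:
servo_tool([
  {"offset":[0.035,-0.065,0],"dr":[0,0,14]},
  {"offset":[0.035,-0.065,0],"dr":[0,0,14]},
  {"offset":[0.07,-0.13,0],"dr":[0,0,28]},
  {"offset":[0.07,-0.13,0],"dr":[0,0,28]},
  {"offset":[0.105,-0.195,0],"dr":[0,0,42]},
  {"offset":[0.105,-0.195,0],"dr":[0,0,42]},
  {"offset":[0.14,-0.26,0],"dr":[0,0,56]},
  {"offset":[0.14,-0.26,0],"dr":[0,0,56]},
  {"offset":[0.175,-0.325,0],"dr":[0,0,70]},
  {"offset":[0.175,-0.325,0],"dr":[0,0,70]},
  {"offset":[0.213,-0.394,0],"dr":[0,0,84]},
  {"offset":[0.213,-0.394,0],"dr":[0,0,84]},
  {"offset":[0.213,-0.394,0],"dr":[0,0,87]},
  {"offset":[0.213,-0.394,0],"dr":[0,0,87]},
  {"offset":[0.213,-0.394,0],"dr":[0,0,87]},
  {"offset":[0.213,-0.394,0],"dr":[0,0,87]},
])

```text
time_s: 8.63
position: [0.5342, -0.2035, 0.3285]
tcp_rot: [[-0.546, 0.838, -0.0], [0.838, 0.546, 0.001], [0.001, 0.0, -1.0]]
force: [0.0, 0.1, 0.2]
opening: 1.001
grasp_force: 0.0
```

```bash
python3 - <<'E'
from h import *
import pickle
np.set_printoptions(precision=4,suppress=True)
C={n:viewer.capture(n) for n in("scene","side","wrist")};pickle.dump(C,open("c3.pkl","wb"))
f=lambda n,x,y,w,h,W=400:cv2.resize(C[n]["color"][y:y+h,x:x+w,::-1],(W,300),interpolation=cv2.INTER_CUBIC)
w=cv2.resize(C["wrist"]["color"][:300,:,::-1],(640,300))
cv2.imwrite("pics/z3.png",np.vstack([np.hstack([f("scene",350,215,120,90),f("side",240,230,140,105)]),cv2.copyMakeBorder(w,0,0,0,160,0)]))
s=bot.read_state();print(s["time_s"],s["position"],np.round(s["tcp_rot"],4),s["joint_positions"])
E
```

```text
8.7833 [ 0.5344 -0.2034  0.3287] [[-0.5462  0.8376  0.0001]
 [ 0.8376  0.5462  0.0002]
 [ 0.0001  0.0001 -1.    ]] [-32.0308  20.0115  81.9029   0.0092  78.0877 -65.14  ]
```

View pics/z3.png

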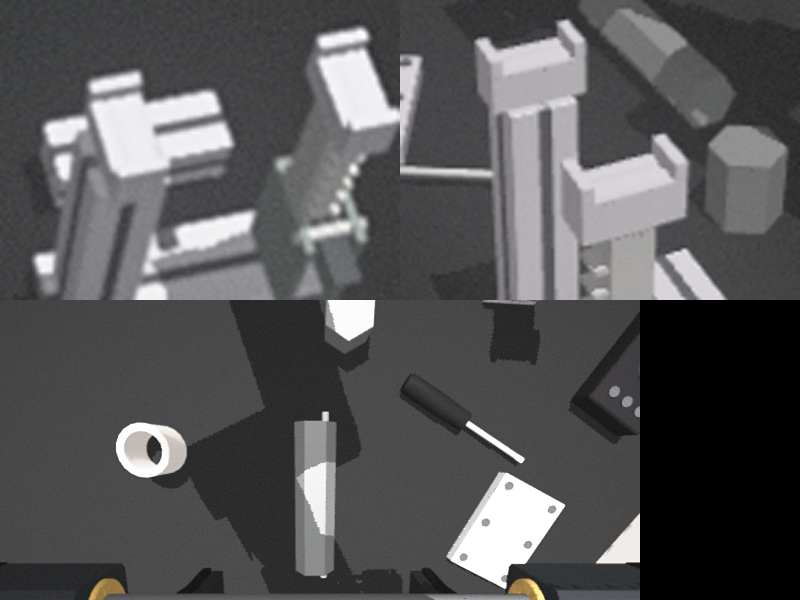

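```bash
python3 - <<'E'
from h import *
import pickle
np.set_printoptions(precision=4,suppress=True)
C=pickle.load(open("c3.pkl","rb"));S,D,W=C["scene"],C["side"],C["wrist"]
print("prop",two(S,(350+352*.3,215+88*.3),D,(240+228*.35,230+181*.35)))
print("fix",two(S,(350+130*.3,215+128*.3),D,(240+131*.35,230+58*.35)))
g=cv2.GaussianBlur(cv2.cvtColor(W["color"],cv2.COLOR_RGB2GRAY),(3,3),0).astype(float)
L=[];Rr=[]
for y in range(130,265,6):
    d=np.diff(g[y]);l=285+np.argmax(d[285:305]);r=326+np.argmin(d[326:346]);L.append((l+.5,y));Rr.append((r+.5,y))
print([int(p[0]) for p in L],[int(p[0]) for p in Rr])
l=np.array([plane(W,*p,.022) for p in L]);r=np.array([plane(W,*p,.022) for p in Rr])
ax=np.median(l,0);
for q in(l,r):
    vx=cv2.fitLine(q[:,:2].astype(np.float32),cv2.DIST_HUBER,0,.0005,.01).ravel();print(vx,np.degrees(np.arctan2(vx[1],vx[0]))%180)
m=(l+r)/2;print("width",np.median(np.linalg.norm(l-r,axis=1)),m[0],m[-1])
for x in(305,315,325):
    d=np.diff(g[:,x]);a=112+np.argmax(d[112:130]);b=262+np.argmin(d[262:285]);print(a,b,plane(W,x,a+.5,.044),plane(W,x,a+.5,.022),plane(W,x,b+.5,.044),plane(W,x,b+.5,.022))
E
```

```text
prop (array([0.5217, 0.241 , 0.2157]), np.float64(0.0010988024916235638))
fix (array([0.5835, 0.1362, 0.2193]), np.float64(0.002260308197493507))
[293, 293, 294, 294, 294, 294, 294, 303, 295, 303, 303, 304, 294, 294, 294, 294, 294, 294, 294, 294, 294, 294, 295] [335, 335, 335, 335, 335, 335, 335, 335, 334, 334, 334, 334, 334, 334, 334, 334, 334, 333, 333, 333, 333, 333, 333]
[ 0.5277 -0.8494  0.5067 -0.2097] 121.848915
[ 0.5412 -0.8409  0.5433 -0.1742] 122.76648
width 0.051109824862978395 [ 0.4861 -0.1332  0.022 ] [ 0.5781 -0.2748  0.022 ]
120 275 [ 0.4717 -0.131   0.044 ] [ 0.4705 -0.1302  0.022 ] [ 0.574  -0.2906  0.044 ] [ 0.5778 -0.2977  0.022 ]
120 275 [ 0.4814 -0.1247  0.044 ] [ 0.4806 -0.1236  0.022 ] [ 0.5848 -0.2837  0.044 ] [ 0.5891 -0.2904  0.022 ]
112 277 [ 0.4863 -0.1111  0.044 ] [ 0.4857 -0.1093  0.022 ] [ 0.597  -0.2789  0.044 ] [ 0.6019 -0.2854  0.022 ]
```

Emit:
servo_tool([
  {"offset":[0,0.008,0.02],"dr":[6,0,0]},
  {"offset":[0,0.016,0.05],"dr":[12,0,0]},
  {"offset":[0,0.024,0.08],"dr":[18,0,0]},
  {"offset":[0,0.032,0.11],"dr":[24,0,0]},
  {"offset":[0,0.038,0.14],"dr":[30,0,0]},
  {"offset":[0,0.038,0.17],"dr":[30,0,0]},
  {"offset":[0,0.038,0.2],"dr":[30,0,0]},
  {"offset":[0,0.038,0.225],"dr":[30,0,0]},
  {"offset":[0,0.038,0.238],"dr":[30,0,0]},
  {"offset":[0,0.038,0.238],"dr":[30,0,0]},
  {"offset":[0,0.038,0.238],"dr":[30,0,0]},
  {"offset":[0,0.038,0.238],"dr":[30,0,0]},
], gripper=-0.2)

```text
time_s: 9.78
position: [0.5674, -0.1844, 0.0924]
tcp_rot: [[-0.544, 0.728, -0.417], [0.839, 0.471, -0.273], [-0.003, -0.498, -0.867]]
force: [-0.0, -0.2, -0.5]
opening: 0.603
grasp_force: 0.0
```

Emit:
servo_tool([
  {"offset":[0,0.001,0.02],"dr":[0,0,0]},
  {"offset":[0,0.001,0.035],"dr":[0,0,0]},
  {"offset":[0,0.001,0.05],"dr":[0,0,0]},
  {"offset":[0,0.001,0.06],"dr":[0,0,0]},
  {"offset":[0,0.001,0.07],"dr":[0,0,0]},
  {"offset":[0,0.001,0.075],"dr":[0,0,0]},
  {"offset":[0,0.001,0.079],"dr":[0,0,0]},
  {"offset":[0,0.001,0.079],"dr":[0,0,0]},
  {"offset":[0,0.001,0.079],"dr":[0,0,0]},
])

```text
time_s: 10.53
position: [0.5342, -0.2052, 0.022]
tcp_rot: [[-0.544, 0.727, -0.419], [0.839, 0.471, -0.272], [-0.001, -0.5, -0.866]]
force: [-0.1, 0.2, -0.0]
opening: 0.604
grasp_force: 0.0
```

Emit:
servo_tool([
  {"offset":[0,0,0],"dr":[0,0,0]},
  {"offset":[0,0,0],"dr":[0,0,0]},
  {"offset":[0,0,0],"dr":[0,0,0]},
  {"offset":[0,0,0],"dr":[0,0,0]},
  {"offset":[0,0,0],"dr":[0,0,0]},
  {"offset":[0,0,0],"dr":[0,0,0]},
], gripper=1)

```text
time_s: 11.03
position: [0.5338, -0.2055, 0.0224]
tcp_rot: [[-0.544, 0.726, -0.42], [0.839, 0.471, -0.273], [-0.001, -0.501, -0.866]]
force: [-1.1, -1.5, 6.3]
opening: 0.505
grasp_force: 30.0
```

Emit:
servo_tool([
  {"offset":[0,-0.01,-0.017],"dr":[0,0,0]},
  {"offset":[0,-0.02,-0.035],"dr":[0,0,0]},
  {"offset":[0,-0.03,-0.052],"dr":[-6,0,0]},
  {"offset":[0,-0.04,-0.069],"dr":[-12,0,0]},
  {"offset":[0,-0.04,-0.069],"dr":[-18,0,0]},
  {"offset":[0,-0.04,-0.069],"dr":[-24,0,0]},
  {"offset":[0,-0.04,-0.069],"dr":[-30,0,0]},
  {"offset":[0,-0.04,-0.069],"dr":[-36,0,0]},
  {"offset":[0,-0.04,-0.069],"dr":[-42,0,0]},
  {"offset":[0,-0.04,-0.069],"dr":[-48,0,0]},
  {"offset":[0,-0.04,-0.069],"dr":[-54,0,0]},
  {"offset":[0,-0.04,-0.069],"dr":[-60,0,0]},
  {"offset":[0,-0.04,-0.069],"dr":[-60,0,0]},
  {"offset":[0,-0.04,-0.069],"dr":[-60,0,0]},
  {"offset":[0,-0.04,-0.069],"dr":[-60,0,0]},
])

```text
time_s: 12.28
position: [0.5331, -0.2056, 0.1005]
tcp_rot: [[-0.543, 0.729, 0.418], [0.84, 0.47, 0.271], [0.001, 0.499, -0.867]]
force: [0.5, 1.0, -3.6]
opening: 0.506
grasp_force: 30.0
```

Emit:
servo_tool([
  {"offset":[0,-0.01,0.017],"dr":[0,0,0]},
  {"offset":[0,-0.02,0.035],"dr":[0,0,0]},
  {"offset":[0,-0.03,0.052],"dr":[0,0,0]},
  {"offset":[0,-0.035,0.061],"dr":[0,0,0]},
  {"offset":[0,-0.0375,0.065],"dr":[0,0,0]},
  {"offset":[0,-0.0385,0.067],"dr":[0,0,0]},
  {"offset":[0,-0.0385,0.067],"dr":[0,0,0]},
  {"offset":[0,-0.0385,0.067],"dr":[0,0,0]},
])

```text
time_s: 12.95
position: [0.5345, -0.2051, 0.0247]
tcp_rot: [[-0.545, 0.726, 0.42], [0.839, 0.472, 0.271], [-0.001, 0.5, -0.866]]
force: [-0.5, -0.9, -3.6]
opening: 0.498
grasp_force: 30.0
```

Emit:
servo_tool([
  {"offset":[0,-0.0005,0.001],"dr":[0,0,0]},
  {"offset":[0,-0.001,0.0018],"dr":[0,0,0]},
  {"offset":[0,-0.001,0.0018],"dr":[0,0,0]},
  {"offset":[0,-0.001,0.0018],"dr":[0,0,0]},
])

```text
time_s: 13.28
position: [0.5341, -0.2054, 0.0225]
tcp_rot: [[-0.544, 0.726, 0.42], [0.839, 0.471, 0.271], [-0.001, 0.5, -0.866]]
force: [0.3, -0.8, -2.1]
opening: 0.499
grasp_force: 30.0
```

Emit:
servo_tool([
  {"offset":[0,0,0],"dr":[0,0,0]},
  {"offset":[0,0,0],"dr":[0,0,0]},
  {"offset":[0,0,0],"dr":[0,0,0]},
  {"offset":[0,0,0],"dr":[0,0,0]},
  {"offset":[0,0,-0.01],"dr":[0,0,0]},
  {"offset":[0,0,-0.03],"dr":[0,0,0]},
  {"offset":[0,0,-0.06],"dr":[0,0,0]},
  {"offset":[0,0,-0.08],"dr":[0,0,0]},
  {"offset":[0,0,-0.08],"dr":[0,0,0]},
  {"offset":[0,0,-0.08],"dr":[0,0,0]},
], gripper=-0.2)

```text
time_s: 14.12
position: [0.5003, -0.2278, 0.0926]
tcp_rot: [[-0.543, 0.726, 0.421], [0.84, 0.471, 0.27], [-0.003, 0.5, -0.866]]
force: [0.7, 0.2, -0.3]
opening: 0.6
grasp_force: 0.0
```

Emit:
servo_tool([
  {"offset":[0,0.004,-0.01],"dr":[6,0,0]},
  {"offset":[0,0.01,-0.01],"dr":[12,0,0]},
  {"offset":[0,0.018,-0.006],"dr":[18,0,0]},
  {"offset":[0,0.027,0],"dr":[24,0,0]},
  {"offset":[0,0.036,0.006],"dr":[30,0,0]},
  {"offset":[0,0.045,0.014],"dr":[36,0,0]},
  {"offset":[0,0.053,0.022],"dr":[42,0,0]},
  {"offset":[0,0.061,0.03],"dr":[48,0,0]},
  {"offset":[0,0.066,0.036],"dr":[54,0,0]},
  {"offset":[0,0.069,0.04],"dr":[60,0,0]},
  {"offset":[0,0.069,0.04],"dr":[60,0,0]},
  {"offset":[0,0.069,0.04],"dr":[60,0,0]},
  {"offset":[0,0.069,0.04],"dr":[60,0,0]},
])

```text
time_s: 15.2
position: [0.5661, -0.183, 0.0902]
tcp_rot: [[-0.544, 0.725, -0.421], [0.839, 0.472, -0.271], [0.002, -0.501, -0.866]]
force: [0.6, 0.0, -0.1]
opening: 0.602
grasp_force: 0.0
```

```bash
python3 - <<'E'
from h import *
C={n:viewer.capture(n) for n in("scene","side","wrist")}
f=lambda n,x,y,w,h,W=400:cv2.resize(C[n]["color"][y:y+h,x:x+w,::-1],(W,300),interpolation=cv2.INTER_CUBIC)
cv2.imwrite("pics/z4.png",np.vstack([np.hstack([f("scene",175,195,120,90),f("side",285,205,100,75)]),f("wrist",0,0,640,300,800)]))
s=bot.read_state();p=np.array(s["position"])-[.5341,-.2054,.0225];R=np.array(s["tcp_rot"]);print(s["time_s"],np.round(R.T@p,4))
E
```

```text
15.35 [ 0.0002 -0.0015 -0.0793]
```

View pics/z4.png

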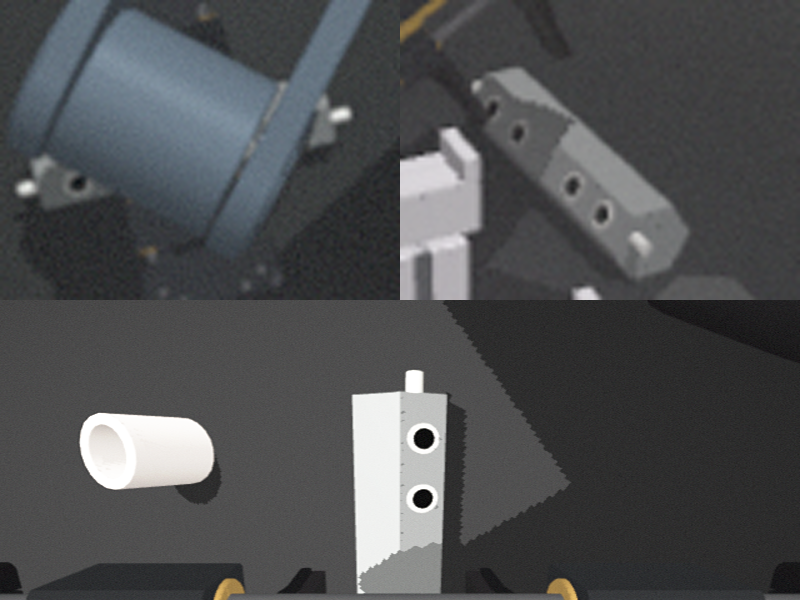

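Emit:
servo_tool([
  {"offset":[0,0.001,0.02],"dr":[0,0,0]},
  {"offset":[0,0.001,0.035],"dr":[0,0,0]},
  {"offset":[0,0.001,0.05],"dr":[0,0,0]},
  {"offset":[0,0.001,0.06],"dr":[0,0,0]},
  {"offset":[0,0.001,0.07],"dr":[0,0,0]},
  {"offset":[0,0.001,0.075],"dr":[0,0,0]},
  {"offset":[0,0.001,0.079],"dr":[0,0,0]},
  {"offset":[0,0.001,0.079],"dr":[0,0,0]},
  {"offset":[0,0.001,0.079],"dr":[0,0,0]},
])

```text
time_s: 16.1
position: [0.5352, -0.2046, 0.0226]
tcp_rot: [[-0.544, 0.727, -0.419], [0.839, 0.471, -0.272], [-0.001, -0.5, -0.866]]
force: [-0.8, 0.3, 0.2]
opening: 0.597
grasp_force: 0.0
```

Emit:
servo_tool([
  {"offset":[0,0,0],"dr":[0,0,0]},
  {"offset":[0,0,0],"dr":[0,0,0]},
  {"offset":[0,0,0],"dr":[0,0,0]},
  {"offset":[0,0,0],"dr":[0,0,0]},
  {"offset":[0,0,0],"dr":[0,0,0]},
  {"offset":[0,0,0],"dr":[0,0,0]},
], gripper=1)

```text
time_s: 16.6
position: [0.5348, -0.2048, 0.0232]
tcp_rot: [[-0.544, 0.726, -0.42], [0.839, 0.471, -0.273], [-0.001, -0.501, -0.866]]
force: [-1.5, -1.2, 5.8]
opening: 0.503
grasp_force: 30.0
```

Emit:
servo_tool([
  {"offset":[0,-0.01,-0.017],"dr":[0,0,0]},
  {"offset":[0,-0.025,-0.043],"dr":[0,0,0]},
  {"offset":[0,-0.04,-0.069],"dr":[-6,0,0]},
  {"offset":[0,-0.055,-0.095],"dr":[-12,0,0]},
  {"offset":[0,-0.07,-0.121],"dr":[-18,0,0]},
  {"offset":[0,-0.085,-0.147],"dr":[-24,0,0]},
  {"offset":[0,-0.1,-0.173],"dr":[-30,0,0]},
  {"offset":[0,-0.115,-0.199],"dr":[-36,0,0]},
  {"offset":[0,-0.13,-0.225],"dr":[-42,0,0]},
  {"offset":[0,-0.145,-0.251],"dr":[-48,0,0]},
  {"offset":[0,-0.155,-0.268],"dr":[-54,0,0]},
  {"offset":[0,-0.164,-0.283],"dr":[-60,0,0]},
  {"offset":[0,-0.164,-0.283],"dr":[-60,0,0]},
  {"offset":[0,-0.164,-0.283],"dr":[-60,0,0]},
])

```text
time_s: 17.77
position: [0.5332, -0.2055, 0.3485]
tcp_rot: [[-0.542, 0.729, 0.418], [0.841, 0.469, 0.27], [0.001, 0.498, -0.867]]
force: [-0.3, -0.4, -2.6]
opening: 0.502
grasp_force: 30.0
```

Emit:
servo_tool([
  {"offset":[0.02,0.011,0.009],"dr":[0,0,0]},
  {"offset":[0.045,0.025,0.021],"dr":[0,0,0]},
  {"offset":[0.072,0.041,0.033],"dr":[0,0,0]},
  {"offset":[0.1,0.056,0.046],"dr":[0,0,0]},
  {"offset":[0.128,0.072,0.059],"dr":[0,0,0]},
  {"offset":[0.156,0.087,0.072],"dr":[0,-0.5,1]},
  {"offset":[0.184,0.103,0.085],"dr":[0,-0.5,1]},
  {"offset":[0.212,0.119,0.098],"dr":[0,-1,1.5]},
  {"offset":[0.24,0.134,0.11],"dr":[0,-1,1.5]},
  {"offset":[0.268,0.15,0.123],"dr":[0,-1.4,2.5]},
  {"offset":[0.29,0.162,0.134],"dr":[0,-1.4,2.5]},
  {"offset":[0.308,0.172,0.142],"dr":[0,-1.4,2.5]},
  {"offset":[0.318,0.178,0.147],"dr":[0,-1.4,2.5]},
  {"offset":[0.322,0.18,0.148],"dr":[0,-1.4,2.5]},
  {"offset":[0.322,0.18,0.148],"dr":[0,-1.4,2.5]},
  {"offset":[0.322,0.18,0.148],"dr":[0,-1.4,2.5]},
  {"offset":[0.322,0.18,0.148],"dr":[0,-1.4,2.5]},
])

```text
time_s: 19.18
position: [0.552, 0.1901, 0.3107]
tcp_rot: [[-0.501, 0.75, 0.432], [0.865, 0.434, 0.251], [0.001, 0.499, -0.867]]
force: [0.9, -0.3, -3.3]
opening: 0.502
grasp_force: 30.0
```

```bash
python3 - <<'E'
from h import *
import pickle
np.set_printoptions(precision=4,suppress=True)
C={n:viewer.capture(n) for n in("scene","side")};pickle.dump(C,open("c5.pkl","wb"))
f=lambda n,x,y,w,h,W=400:cv2.resize(C[n]["color"][y:y+h,x:x+w,::-1],(W,500),interpolation=cv2.INTER_CUBIC)
cv2.imwrite("pics/z5.png",np.hstack([f("scene",350,160,120,150),f("side",230,175,160,200)]))
s=bot.read_state();R=np.array(s["tcp_rot"]);print(s["time_s"],s["position"],R,R.T@(np.array([.5525,.1895,.2415])-s["position"]),np.degrees(np.arctan2(R[1,0],R[0,0])),s["force"])
E
```

```text
19.2833 [0.5522 0.1896 0.3111] [[-0.5003  0.7501  0.4325]
 [ 0.8658  0.4331  0.2504]
 [ 0.0005  0.4997 -0.8662]] [-0.0003 -0.0346  0.0604] 120.02073458285345 [ 0.074  -0.134  -3.2506]
```

View pics/z5.png

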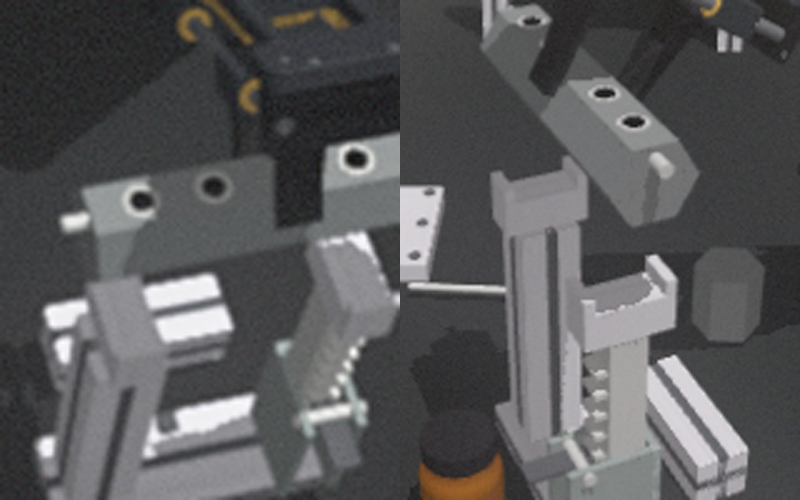

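Emit:
servo_tool([
  {"offset":[0,-0.008,0.014],"dr":[0,0,0]},
  {"offset":[0,-0.016,0.028],"dr":[0,0,0]},
  {"offset":[0,-0.023,0.04],"dr":[0,0,0]},
  {"offset":[0,-0.028,0.0485],"dr":[0,0,0]},
  {"offset":[0,-0.029,0.0502],"dr":[0,0,0]},
  {"offset":[0,-0.03,0.052],"dr":[0,0,0]},
  {"offset":[0,-0.031,0.0537],"dr":[0,0,0]},
  {"offset":[0,-0.032,0.0554],"dr":[0,0,0]},
  {"offset":[0,-0.033,0.0571],"dr":[0,0,0]},
  {"offset":[0,-0.0335,0.058],"dr":[0,0,0]},
  {"offset":[0,-0.0335,0.058],"dr":[0,0,0]},
  {"offset":[0,-0.0335,0.058],"dr":[0,0,0]},
])

```text
time_s: 20.28
position: [0.5521, 0.1906, 0.2444]
tcp_rot: [[-0.502, 0.749, 0.433], [0.865, 0.434, 0.251], [0.0, 0.5, -0.866]]
force: [-0.1, -0.1, -3.1]
opening: 0.503
grasp_force: 30.0
```

Emit:
servo_tool([
  {"offset":[0,-0.0005,0.0009],"dr":[0,0,0]},
  {"offset":[0,-0.001,0.0017],"dr":[0,0,0]},
  {"offset":[0,-0.0012,0.0021],"dr":[0,0,0]},
  {"offset":[0,-0.0012,0.0021],"dr":[0,0,0]},
  {"offset":[0,-0.0012,0.0021],"dr":[0,0,0]},
])

```text
time_s: 20.7
position: [0.5522, 0.1907, 0.2422]
tcp_rot: [[-0.502, 0.749, 0.433], [0.865, 0.434, 0.251], [0.0, 0.501, -0.866]]
force: [-1.3, 1.8, -0.4]
opening: 0.505
grasp_force: 30.0
```

Emit:
servo_tool([
  {"offset":[0,-0.0003,0.0005],"dr":[0,0,0]},
  {"offset":[0,-0.0003,0.0005],"dr":[0,0,0]},
])

```text
time_s: 20.87
position: [0.5522, 0.1907, 0.2421]
tcp_rot: [[-0.502, 0.749, 0.433], [0.865, 0.434, 0.252], [0.0, 0.501, -0.865]]
force: [-3.4, -0.9, 4.4]
opening: 0.499
grasp_force: 30.0
```

Emit:
servo_tool([
  {"offset":[0,0,0],"dr":[0,0,0]},
  {"offset":[0,0,0],"dr":[0,0,0]},
  {"offset":[0,0,0],"dr":[0,0,0]},
  {"offset":[0,0,0],"dr":[0,0,0]},
  {"offset":[0,0,0],"dr":[0,0,0]},
  {"offset":[0,0,-0.01],"dr":[0,0,0]},
  {"offset":[0,0,-0.03],"dr":[0,0,0]},
  {"offset":[0,0,-0.06],"dr":[0,0,0]},
  {"offset":[0,0,-0.1],"dr":[0,0,0]},
  {"offset":[0,0,-0.14],"dr":[0,0,0]},
  {"offset":[0,0,-0.16],"dr":[0,0,0]},
  {"offset":[0,0,-0.16],"dr":[0,0,0]},
], gripper=-0.3)

```text
time_s: 21.87
position: [0.4834, 0.1495, 0.3855]
tcp_rot: [[-0.5, 0.745, 0.442], [0.866, 0.434, 0.25], [-0.006, 0.507, -0.862]]
force: [0.4, 0.5, 1.5]
opening: 0.649
grasp_force: 0.0
```

```bash
python3 - <<'E'
from h import *
import pickle
C={n:viewer.capture(n) for n in("scene","side")};pickle.dump(C,open("c6.pkl","wb"))
f=lambda n,x,y,w,h,W=400:cv2.resize(C[n]["color"][y:y+h,x:x+w,::-1],(W,500),interpolation=cv2.INTER_CUBIC)
cv2.imwrite("pics/z6.png",np.hstack([f("scene",350,180,120,150),f("side",230,195,160,200)]))
s=bot.read_state();print(s["time_s"],s["position"],s["force"])
E
```

```text
21.9667 [0.4826376  0.15004049 0.38086904] [-0.79928958 -0.61287974 -0.57690707]
```

View pics/z6.png

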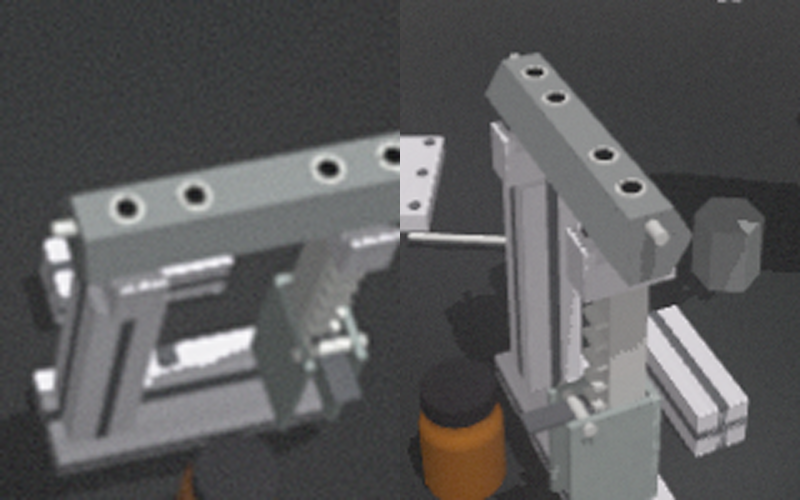

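```bash
python3 - <<'E'
from h import *
import pickle
np.set_printoptions(precision=4,suppress=True)
C=pickle.load(open("c6.pkl","rb"));S,D=C["scene"],C["side"]
P=[]
for a,b in(((127,208),(535,72)),((195,195),(556,97)),((329,168),(604,155)),((394,155),(632,187))):
    p,e=two(S,(350+a[0]*.3,180+a[1]*.3),D,(230+(b[0]-400)*.4,195+b[1]*.4));P.append(p);print(p,e)
P=np.array(P);m=P.mean(0)-[.5525,.1895,.219];y=np.array([-.5,.866,0]);x=np.array([.866,.5,0]);v=P[3]-P[0]
print("x,y,z",m@x,m@y,m[2],"yaw",v@x/(v@y),"tilt",v[2]/(v@y))
ok=abs(m@x)<.005 and abs(m@y)<.012 and abs(m[2]-.044)<.004
if ok: print(ticket.hand_in())
E
```

```text
[0.5874 0.1305 0.2635] 0.0006825058482715169
[0.5701 0.1608 0.2636] 0.0008235542639593651
[0.5349 0.2217 0.2634] 0.0001911797065407158
[0.5172 0.2518 0.2634] 0.000559337429485819
x,y,z 0.0007666771090619327 0.0015312954328554464 0.04448653374078601 yaw -0.0007998666181184427 tilt -0.001288654287854194
the job is handed in; nothing more can be done
None
```

The job is handed in at about 22 s: the prop stands on its fourth notch (64 mm), and the bar lies level across both saddles, ports up, measured 1–2 mm off centre, with the gripper open and clear of everything.

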